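# Unbar the probe rack and set out the probes

## Task

Lift the retaining bar with the red grip out of its two open brackets on the probe rack and lay it on the green mat. Then take out the two coloured probes: lay the orange-headed one flat on the mat too, and the blue-headed one in the groove of the black saddle stand, shaft right down on the groove's floor, with head and foot clear of the block at its two ends. Set things down gently rather than dropping them, and leave the white-headed probe in its groove and everything else where it is.

Things in the scene. Friction and masses are not known exactly. Their poses are not given: they have to be found in the camera images.
- rack: grey probe rack, fixed, 200 mm along x (-88 to +112 mm), 206 mm along y; origin on its underside, z up. Three open-topped grooves along x at y = -44, 0, +44 mm, 30 mm wide, floor 14 mm and rims 44 mm above the underside; their walls stand only at the two ends (x beyond 32 mm either way) and leave no room for fingers beside a probe
- rack_gap (a point): middle of the rack's open gap, 26 mm above the rack's underside, on the middle probe's axis height. The gap is 64 mm wide along the rack's x, its floor 18 mm below this point; the probes' bare shafts cross it, 44 mm apart, under the bar
- bracket_a (a point): slot floor of the steel bracket at the rack's y = +97 mm, 36 mm above the underside. Bracket 50 mm along x, 8 mm thick, its top 54 mm above the underside; open-topped slot 22 mm wide, 18 mm deep
- bracket_b (a point): the same for the bracket at y = -97 mm
- bar: loose aluminium retaining bar lying along the rack's y in the two brackets, 2 mm above the probes' shafts; 210 mm long (own y), 18 mm wide (x), 10 mm thick, 0.12 kg. Origin at the middle of its underside. A red upright grip on its middle: 12 mm thick (x), 44 mm long (y), from 10 to 38 mm above the underside. It comes out straight upwards
- mat: thin green mat fixed on the bench, 240 mm (x) by 190 mm (y), 3 mm thick; origin at the centre of its underside
- stand: black saddle stand, fixed: block 76 mm long (x), 110 mm wide (y), 68 mm high, on a steel foot 120 by 130 mm, 8 mm thick; origin at the middle of the underside, z up. One open-topped groove runs along x through its middle; fingers do not fit in it beside a probe
- stand_groove (a point): middle of the stand's groove, on its floor, 26 mm above the underside. Groove 22 mm wide, flaring to 34 mm over the top 8 mm, 42 mm deep. The probe lies in it by its shaft (axis 8 mm above this point), head and foot sticking out past the block; either way round is right
- blue_probe: blue-headed sensor probe, loose, 0.11 kg, lying along its own x in one of the rack's grooves. Origin on its axis at the middle of the bare round steel shaft, 16 mm thick, x -55 to 55 mm. Blue square head 24 by 24 mm, x 55 to 100 mm; black square foot 24 by 24 mm, x -75 to -55 mm: it does not roll, and its axis lies 12 mm above what it lies on
- orange_probe: orange-headed sensor probe, loose, 0.11 kg, lying along its own x in one of the rack's grooves. Origin on its axis at the middle of the bare round steel shaft, 16 mm thick, x -55 to 55 mm. Orange square head 24 by 24 mm, x 55 to 100 mm; black square foot 24 by 24 mm, x -75 to -55 mm: it does not roll, and its axis lies 12 mm above what it lies on
- white_probe: white-headed sensor probe, loose, 0.11 kg, lying along its own x in one of the rack's grooves. Origin on its axis at the middle of the bare round steel shaft, 16 mm thick, x -55 to 55 mm. White square head 24 by 24 mm, x 55 to 100 mm; black square foot 24 by 24 mm, x -75 to -55 mm: it does not roll, and its axis lies 12 mm above what it lies on. It stays in the rack
- jar: bystander: small round sample jar with a white cap, 42 mm across, 45 mm high, standing on the mat; origin at the centre of its underside
- bottle: bystander: amber bottle with a blue cap, 60 mm across, 125 mm high, standing; origin at the centre of its underside
- beaker: bystander: glass beaker, 64 mm across, 85 mm high, standing; origin at the centre of its underside
- syringe: bystander: large white syringe lying down, 150 mm long, 46 mm wide at the flange, 32 mm high; origin under its barrel, x along it to the nozzle
- tip_box: bystander: blue pipette-tip box, 70 by 105 mm, 48 mm high; origin at the centre of its underside

How it is judged:
By the outcome, as a careful person would: the job done as asked, in the order asked, and still so for the second after the job is handed in, with the robot touching nothing.
It also fails if it takes over 72 s, if anything falls off the work surface, if the arm or the gripper's body presses on something with over 40 N, if the wrist force passes 120 N, or if a joint passes its speed limit or range.

## Robot

A 7-joint arm with a two-finger parallel gripper is mounted at the origin on the work surface. World frame = base frame: x ahead of the robot, y to its left, z up, the work surface at z = 0. Lengths are in mm, angles in rad, forces in N, time in s.
With the tool pointing down it reaches from about 425 to 925 mm from the base axis. Payload 6.8 kg.
Tool frame: the origin (TCP) lies midway between the tips of the shut fingers; the grasp point (between the pads) lies 19 mm behind it (bot.tcp_to_grasp is the distance from the TCP to the grasp point, in mm); z points along the fingers, y is the line along which they close (so a half turn about z gives the same grasp; the last joint's range is limited). The gripper opens to 88 mm and grips with 3 to 60 N. Pads are 20 mm wide; open, the fingers measure 115 mm over their backs; the gripper's body (75 mm by 178 mm) begins 61 mm behind the grasp point.
Start: joints at [1.238, 0.477, 0.022, 1.555, -0.011, 1.109, -0.083], TCP at [150.473, -658.031, 222.664] pointing down, gripper open.
Joint ranges: [-2.96, 2.96], [-0.34, 2.1], [-1.41, 1.46], [0.24, 2.44], [-1.37, 4.51], [0.17, 1.92], [-2.96, 2.96]. Speed limits (rad/s): [2.39, 2.39, 3.14, 3.14, 3.14, 3.14, 3.14].

## Interface

Orientations are given as a rotation vector (axis times angle).
In Python, from station import bot gives the robot as it stands. The module is installed in compiled form; this text tells all that it offers.
- The arm moves only by the shell command python3 -m crank 'ROWS' [OPENING] [FORCE]. ROWS is JSON, a list of rows, each a list of 2 entries, a list of its own where there are three numbers: the shift along the world's x, y, z normalised to -1 to 1, where 1 is 2.5 cm, then the turn, a rotation vector about the world's x, y, z normalised to -1 to 1, where 1 is 6 degrees. A call has 1 to 8 rows; each row shifts and turns the commanded pose from where the row before left it; what a row does not reach is not made up. A row lasts 1/12 s, in which the tool goes at most 41.7 mm and 7.16 degrees, less where a joint would pass 70% of its speed; a pose out of reach is approached as far as the arm can. A call with a number of a shift or a turn outside -1 to 1 is refused whole. A call with a gripper value outside its range is refused whole. OPENING is the closure, from -1 (fully open) to 1 (shut), so that 0 is half open, set as the call begins (- or left out, the last holds). The fingers move at their own pace and stop on an object; FORCE is the grip in N (left out, the last holds). Time passes only in rows, so rows that do not move let the fingers close. It gives the time, the measured TCP pose, the force, the opening and the grip force at its end, in the units of the state.
- bot.get_obs(): the state, without advancing time (a new reading comes with each control period).
- bot.snapshot(name): name is "scene" or "top" or "wrist"; returns a dict with "color" (384x512x3 uint8, red, green, blue), "intrinsics" (3x3 intrinsics, pixels), "R" (3x3) and "t" (3): a world point X has camera coordinates R X + t; the wrist camera has in their place "mount" (4x4, takes a point from camera to tool coordinates, whose origin is the TCP and whose axes are the flange's). Camera axes: x right, y down, z forward; pixel columns grow to the right and rows downward; lengths in mm; the calibration is good to about 2 mm. A picture is of the moment at which its call begins: read the wrist's pose just before it. There is no depth.
- bot.hand_in(): hands the job in; it is judged then, once.
Trained networks look in the newest picture that a camera, given by its name, has taken for a name from the list of things; names that differ only in an ending like _2 or _b are one class to them, and where a whole thing is asked for, a point or a joint stands for the part that bears it (a point fixed in the world has none). Each returns a list of dicts, best first, with "score" (0 to 1); they miss things now and then, are a little off and sometimes report something else, mostly with a low value. They report only what shows in the picture. A call takes as long as a camera call.
- bot.look_for(query, camera): "location" ([column, row] in pixels, amid what is visible of it).
- bot.silhouettes(query, camera): "region" (384x512 bool, what is visible of it) and "location" ([column, row] in pixels, amid what is visible of it).
The state is a dict: "clock": time; "joint_positions": joint angles; "joint_velocities": joint speeds; "effort": joint torques, N m; "ee_pos": TCP position; "orientation": TCP orientation; "ft_force": force on the tool from outside, world axes, zero at the start; "wrist_torque": the same for the moment, N m; "gripper_width": finger opening in mm; "grasp_force": force on a finger pad.
Only numpy, scipy, OpenCV 4.12 (cv2) and the standard library are available. Lean on these libraries where they do the work, as an engineer would, in place of code of your own. Each camera call takes 0.05 s, during which the arm holds its last target. There are 200 camera calls.

## Working session

There is one attempt and no reset: what is moved stays moved. The work goes in short steps, Python scripts to look and compute and a shell command to move; the robot and the scene stay as the last step left them, time stands still between calls to the robot, and variables do not carry over. Pictures are saved under pics/ and viewed, at most 12 in all, crops included, and the job is handed in when it is done.

```bash
mkdir -p pics
cat > h.py <<'E'
import numpy as np, cv2
from station import bot
from scipy.spatial.transform import Rotation as Ro
def cam(name):
    o=bot.get_obs(); s=bot.snapshot(name)
    K=np.array(s['intrinsics'])
    if 'mount' in s:
        M=np.array(s['mount']); T=np.eye(4); T[:3,:3]=Ro.from_rotvec(o['orientation']).as_matrix(); T[:3,3]=o['ee_pos']
        W=np.linalg.inv(T@M); R,t=W[:3,:3],W[:3,3]
    else: R,t=np.array(s['R']),np.array(s['t']).ravel()
    return s['color'],K,R,t
def ray(px,K,R,t,z):
    d=R.T@np.linalg.inv(K)@np.array([px[0],px[1],1.]); c=-R.T@t
    return c+d*(z-c[2])/d[2]
def proj(X,K,R,t):
    c=R@np.array(X,float)+t; p=K@c; return p[:2]/p[2]
def save(im,n): cv2.imwrite('pics/'+n,cv2.cvtColor(im,cv2.COLOR_RGB2BGR))
E
python3 - <<'E'
from h import *
o=bot.get_obs(); print(o)
Z=dict(rack=30,bar=25,mat=3,stand=68,blue_probe=26,orange_probe=26,white_probe=26,jar=45,bottle=125,beaker=85,syringe=16,tip_box=48)
ims=[]
for n in ['top','scene']:
    im,K,R,t=cam(n); ims.append(im); print(n,K[0,0],-R.T@t)
    for q in Z:
        r=bot.look_for(q,n)[:2]
        for k in r:
            print(q,round(k['score'],2),np.round(k['location']),np.round(ray(k['location'],K,R,t,Z[q])))
save(np.hstack([cv2.resize(i,(400,300)) for i in ims]),'a.png'); save(cv2.resize(ims[0],(800,600)),'top.png')
E
```

```text
{'clock': 0.0, 'joint_positions': array([ 1.23790424,  0.47777544,  0.02231226,  1.55644048, -0.01146506,
        1.10926696, -0.08307171]), 'joint_velocities': array([ 0.00025748,  0.00050252, -0.00093157, -0.00091104,  0.00109938,
       -0.00030928, -0.00172239]), 'effort': array([-5.74506666e-04, -5.82851493e+01,  1.53389834e+00, -2.72600269e+01,
       -5.44413063e-02,  1.69098610e-02,  1.47927863e-04]), 'ee_pos': array([ 150.32086349, -657.44385114,  221.7023552 ]), 'orientation': array([-3.12003657e+00, -3.52306146e-01,  5.40842628e-04]), 'ft_force': array([ 0.4418121, -0.0428896,  0.3784319]), 'wrist_torque': array([ 0.00902875,  0.01758699, -0.02107582]), 'grasp_force': 0.0, 'gripper_width': 87.90313386678939}
top 444.3023807914032 [ 459.22466338   -6.17692365 1226.28427662]
rack 0.95 [139. 231.] [491. 330.  30.]
bar 0.69 [136. 233.] [485. 339.  25.]
mat 0.98 [261. 194.] [599.   3.   3.]
mat 0.74 [140. 229.] [497. 336.   3.]
stand 0.8 [386. 242.] [ 470. -322.   68.]
stand 0.45 [252. 278.] [373.  21.  68.]
blue_probe 0.85 [121. 218.] [526. 382.  26.]
blue_probe 0.27 [138. 230
[... 369 characters left out ...]
83054  891.47385635]
rack 0.89 [389. 236.] [529. 338.  30.]
bar 0.63 [399. 219.] [463. 349.  25.]
mat 0.91 [249. 223.] [606.  -7.   3.]
mat 0.53 [146. 224.] [ 714. -259.    3.]
stand 0.58 [162. 151.] [ 512. -319.   68.]
stand 0.29 [391. 236.] [556. 339.  68.]
blue_probe 0.93 [400. 244.] [540. 367.  26.]
blue_probe 0.34 [391. 238.] [532. 344.  26.]
orange_probe 0.64 [370. 228.] [521. 289.  26.]
orange_probe 0.34 [389. 236.] [528. 337.  26.]
white_probe 0.73 [254. 226.] [626.  16.  26.]
white_probe 0.57 [383. 238.] [539. 324.  26.]
jar 0.56 [273. 239.] [656.  78.  45.]
bottle 0.91 [314. 296.] [803. 225. 125.]
beaker 0.65 [146. 222.] [ 752. -212.   85.]
tip_box 0.66 [288. 163.] [402.  24.  48.]
```

View pics/top.png

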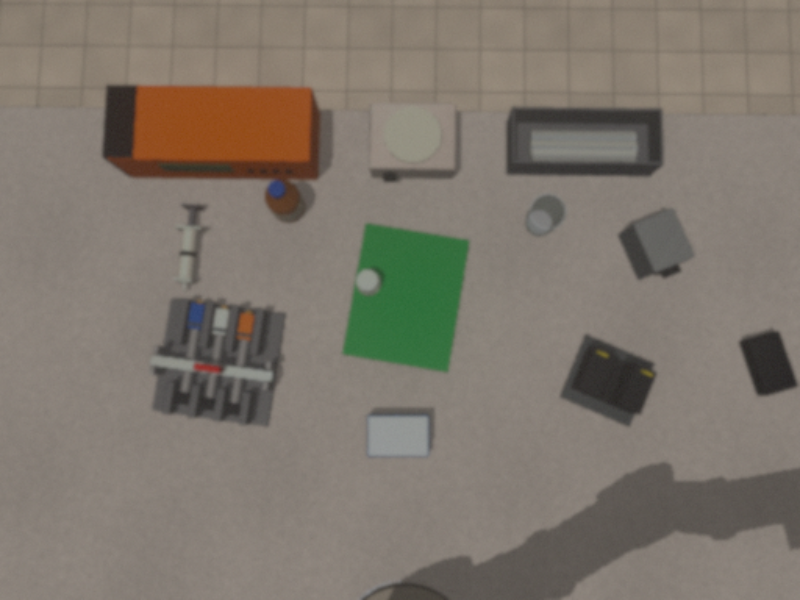

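View pics/a.png

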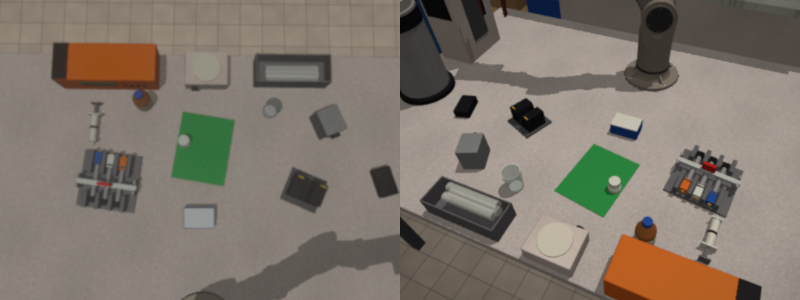

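The top view (800x600) shows the rack at (220,362) with the bar across it at (208,367). The mat is at (407,297) with the jar on it at (368,280), and the stand is at (610,378). The scene view agrees with this. I'll move over the stand first, then the mat, then the rack, taking a wrist picture at each.

```bash
python3 -m crank '[[[0.9,0.95,0.3],[0,0,0.8]],[[0.9,0.95,0.3],[0,0,0.8]],[[0.9,0.95,0.3],[0,0,0.8]],[[0.9,0.95,0.3],[0,0,0.8]],[[0.9,0.95,0.3],[0,0,0.8]],[[0.9,0.95,0.3],[0,0,0.8]],[[0.9,0.95,0.3],[0,0,0.8]],[[0.9,0.95,0.3],[0,0,0.8]]]'
python3 -m crank '[[[0.9,0.95,0],[0,0,0.8]],[[0.9,0.95,0],[0,0,0.8]],[[0.9,0.95,0],[0,0,0.8]],[[0.9,0.95,0],[0,0,0.8]],[[0.9,0.95,0],[0,0,0.8]],[[0.5,0.5,0],[0,0,0.6]],[[0,0,0],[0,0,0]]]'
cat > look.py <<'E'
import sys; from h import *
im,K,R,t=cam('wrist'); o=bot.get_obs(); print(np.round(o['clock'],2),np.round(o['ee_pos'],1),np.round(o['orientation'],3),'cam',np.round(-R.T@t)); save(im,sys.argv[1])
np.savez(sys.argv[1]+'.npz',im=im,K=K,R=R,t=t)
for q,z in [a.split(':') for a in sys.argv[2:]]:
    for k in bot.silhouettes(q,'wrist')[:2]:
        m=k['region'].astype(np.uint8); c,s,a=cv2.minAreaRect(cv2.findNonZero(m))
        b=[np.round(ray(p,K,R,t,float(z))[:2],1).tolist() for p in cv2.boxPoints((c,s,a))]
        print(q,round(k['score'],2),m.sum(),np.round(k['location']),np.round(ray(k['location'],K,R,t,float(z))[:2],1),b)
E
python3 look.py pics/w1.png stand:68
```

```text
clock: 1.97
ee_pos: [331.3, -466.8, 283.3]
orientation: [2.829, 1.365, -0.0]
ft_force: [0.2, -0.7, 0.5]
gripper_width: 87.6
grasp_force: 0.0
clock: 2.55
ee_pos: [459.0, -332.3, 283.0]
orientation: [2.416, 2.008, 0.004]
ft_force: [0.3, 0.5, 0.1]
gripper_width: 87.8
grasp_force: 0.0
2.6 [ 457.  -334.8  282.8] [2.422e+00 2.001e+00 1.000e-03] cam [ 472. -264.  445.]
stand 0.85 8206 [268. 166.] [ 469.1 -333.2] [[393.2, -376.1], [442.1, -262.7], [537.4, -300.3], [495.9, -418.7]]
```

```bash
sed -i "s/save(im,sys.argv\[1\])/save(im,sys.argv[1][5:])/" look.py; python3 -c "
from h import *
d=np.load('pics/w1.png.npz'); save(cv2.resize(d['im'],(800,600)),'w1.png')"
```

```text
(no output)
```

View pics/w1.png

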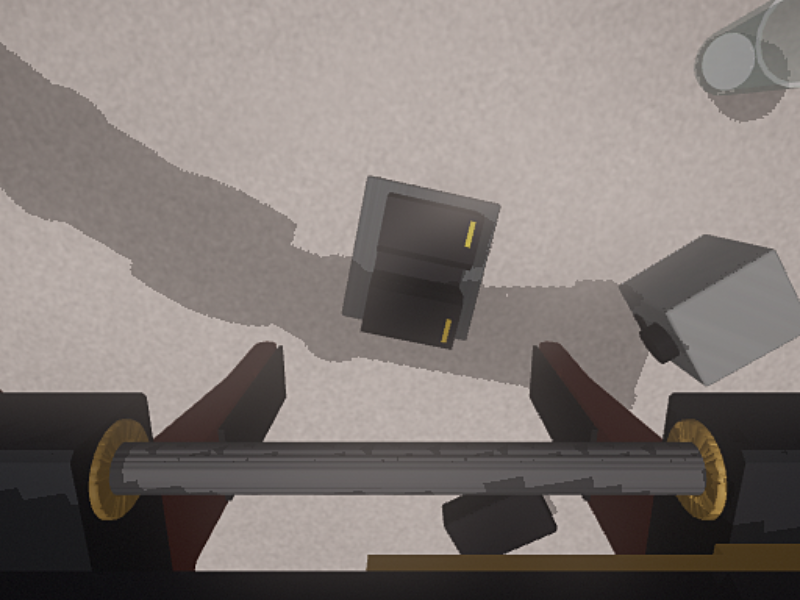

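The wrist view shows the stand block at about (420,270), with the groove running left to right and the yellow marks on the right end. I'll fit the stand pose from the foot and block corners, then go on to the mat.

```bash
python3 - <<'E'
from h import *
d=np.load('pics/w1.png.npz'); K,R,t=d['K'],d['R'],d['t']
for p,z in [((369,176),8),((500,205),8),((342,316),8),((361,331),68),((454,349),68),((388,193),68),((482,217),68)]:
    print(p,z,np.round(ray(np.array(p)*.64,K,R,t,z)[:2],1))
E
python3 -m crank '[[[0.45,1,0],[0,0,0]],[[0.45,1,0],[0,0,0]],[[0.45,1,0],[0,0,0]],[[0.45,1,0],[0,0,0]],[[0.45,1,0],[0,0,0]],[[0.45,1,0],[0,0,0]],[[0.4,0.8,0],[0,0,0]],[[0.2,0.3,0],[0,0,0]]]'
python3 -m crank '[[[0,0,0],[0,0,0]]]'
python3 look.py pics/w2.png mat:3 jar:45
python3 -m crank '[[[0.1,1,0],[0,0,0]],[[0,1,0],[0,0,0]],[[-0.4,1,0],[0,0,0]],[[-0.6,1,0],[0,0,0]],[[-0.6,1,0],[0,0,0]],[[-0.6,1,0],[0,0,0]],[[-0.6,1,0],[0,0,0]],[[-0.6,1,0],[0,0,0]]]'
python3 -m crank '[[[-0.6,1,0],[0,0,0]],[[-0.6,1,0],[0,0,0]],[[-0.6,1,0],[0,0,0]],[[-0.5,0.9,0],[0,0,0]],[[-0.4,0.8,0],[0,0,0]],[[-0.2,0.5,0],[0,0,0]],[[0,0,0],[0,0,0]]]'
python3 look.py pics/w3.png bar:44 blue_probe:34 orange_probe:34 white_probe:34
python3 -c "
from h import *
a,b=[np.load('pics/w%d.png.npz'%i)['im'] for i in (2,3)]
save(cv2.resize(b,(800,600)),'w3b.png');save(cv2.resize(a,(600,450)),'w2b.png')"
```

```text
(369, 176) 8 [ 438.9 -264.8]
(500, 205) 8 [ 546.9 -310. ]
(342, 316) 8 [ 388.7 -384. ]
(361, 331) 68 [ 412.4 -382.7]
(454, 349) 68 [ 483.9 -411.8]
(388, 193) 68 [ 454.9 -279.4]
(482, 217) 68 [ 521.9 -310.1]
clock: 3.32
ee_pos: [538.5, -157.6, 282.8]
orientation: [-2.426, -1.996, -0.001]
ft_force: [-0.6, 0.7, 0.4]
gripper_width: 87.5
grasp_force: 0.0
clock: 3.4
ee_pos: [538.4, -158.7, 282.7]
orientation: [2.425, 1.997, 0.001]
ft_force: [-0.0, 0.7, 0.7]
gripper_width: 87.7
grasp_force: 0.0
3.45 [ 537.7 -160.5  282.6] [ 2.427e+00  1.994e+00 -1.000e-03] cam [552. -90. 444.]
mat 0.56 18096 [288.  50.] [600.4 -26.7] [[496.4, 52.3], [730.0, 6.7], [718.8, -115.1], [466.7, -65.8]]
clock: 4.22
ee_pos: [454.7, 39.5, 282.6]
orientation: [2.43, 1.99, -0.001]
ft_force: [0.9, 0.9, -0.2]
gripper_width: 87.7
grasp_force: 0.0
clock: 4.8
ee_pos: [382.4, 171.6, 283.0]
orientation: [2.424, 1.997, 0.001]
ft_force: [0.3, -0.1, 0.4]
gripper_width: 88.2
grasp_force: 0.0
4.85 [383.2 170.  282.8] [2.426 1.995 0.   ] cam [396. 240. 445.]
bar 0.57 1701 [312.  48.] [468.1 294.6] [[468.1, 345.6], [489.1, 342.1], [477.1, 230.6], [454.3, 234.4]]
```

View pics/w3b.png

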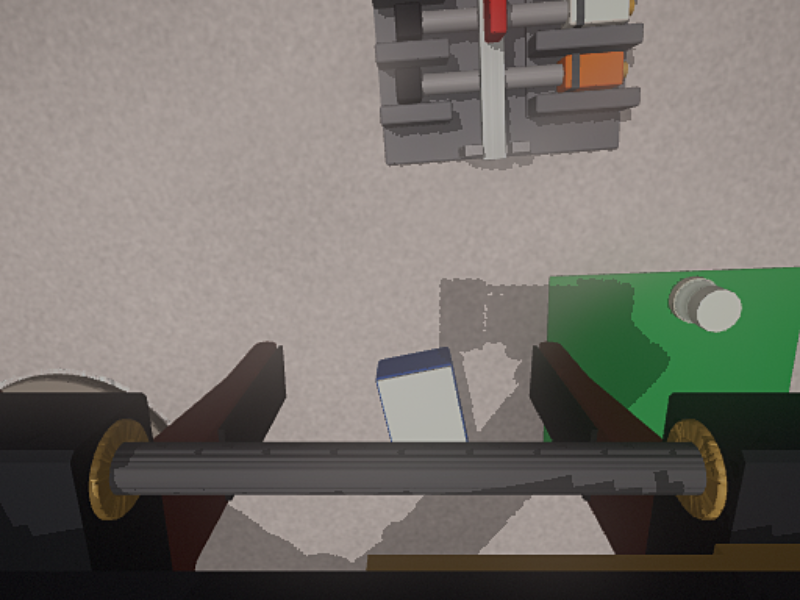

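View pics/w2b.png

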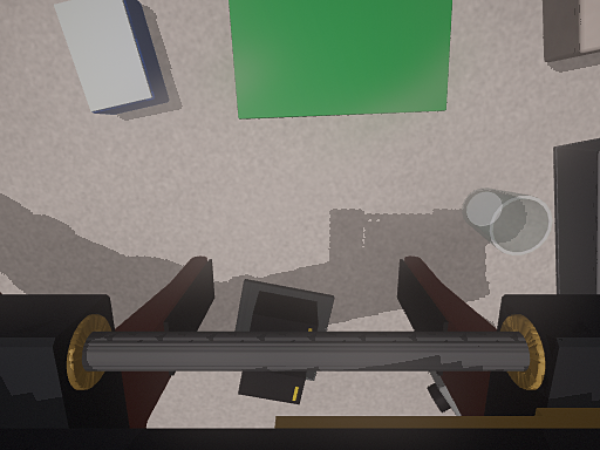

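The wrist pictures show the rack at the top of the frame, with the red grip at (495,20). The mat's left edge runs through (549,276). The stand fit gives a centre of about (468,-346) and a yaw of -22.7°. Next I'll bring the camera over the rack.

```bash
python3 -m crank '[[[0.7,0.8,-0.4],[0,0,0.1]],[[0.7,0.8,-0.4],[0,0,0.1]],[[0.7,0.8,-0.4],[0,0,0.1]],[[0.7,0.8,-0.4],[0,0,0.1]],[[0.6,0.7,-0.4],[0,0,0.1]],[[0.3,0.3,-0.2],[0,0,0.1]],[[0,0,0],[0,0,0]]]'
python3 look.py pics/w4.png bar:46 blue_probe:38 orange_probe:38 white_probe:38
python3 - <<'E'
from h import *
d=np.load('pics/w4.png.npz'); save(cv2.resize(d['im'],(800,600)),'w4b.png')
d=np.load('pics/w2.png.npz'); K,R,t=d['K'],d['R'],d['t']
for p in [(240,119),(446,110)]: print('mat',np.round(ray(np.array(p)*512/600,K,R,t,3)[:2],1))
d=np.load('pics/w3.png.npz'); K,R,t=d['K'],d['R'],d['t']
for p in [(549,276),(798,267)]: print('mat',np.round(ray(np.array(p)*.64,K,R,t,3)[:2],1))
print('jar',np.round(ray(np.array((719,310))*.64,K,R,t,45)[:2],1))
E
```

```text
clock: 5.63
ee_pos: [476.3, 275.8, 226.0]
orientation: [-2.361, -2.07, 0.003]
ft_force: [0.0, -0.4, 0.9]
gripper_width: 87.8
grasp_force: 0.0
5.68 [475.6 275.  226.8] [-2.362 -2.07   0.003] cam [486. 345. 388.]
bar 0.54 2487 [286. 153.] [506.4 293.4] [[399.7, 292.5], [404.5, 317.3], [575.1, 294.9], [573.6, 269.7]]
blue_probe 0.73 2784 [205. 343.] [372.5  55.4] [[337.7, 98.7], [418.7, 90.4], [408.7, 14.5], [323.7, 23.0]]
blue_probe 0.61 2687 [294.  70.] [525.1 377.4] [[419.4, 400.2], [593.4, 379.4], [592.5, 354.4], [415.1, 375.5]]
orange_probe 0.78 2553 [284. 152.] [504.9 293.4] [[397.7, 291.3], [402.6, 316.7], [577.2, 293.7], [575.6, 267.9]]
orange_probe 0.39 21039 [269.  98.] [495.5 353. ] [[362.8, 245.6], [406.2, 452.3], [599.9, 426.7], [590.1, 215.8]]
white_probe 0.89 2598 [283. 111.] [508.5 337. ] [[410.3, 357.8], [584.9, 336.0], [583.8, 312.6], [406.0, 334.7]]
mat [479.5 -69. ]
mat [ 713.9 -104.7]
mat [506.1 119.7]
mat [731.3  84.3]
jar [633.9  74.1]
```

View pics/w4b.png

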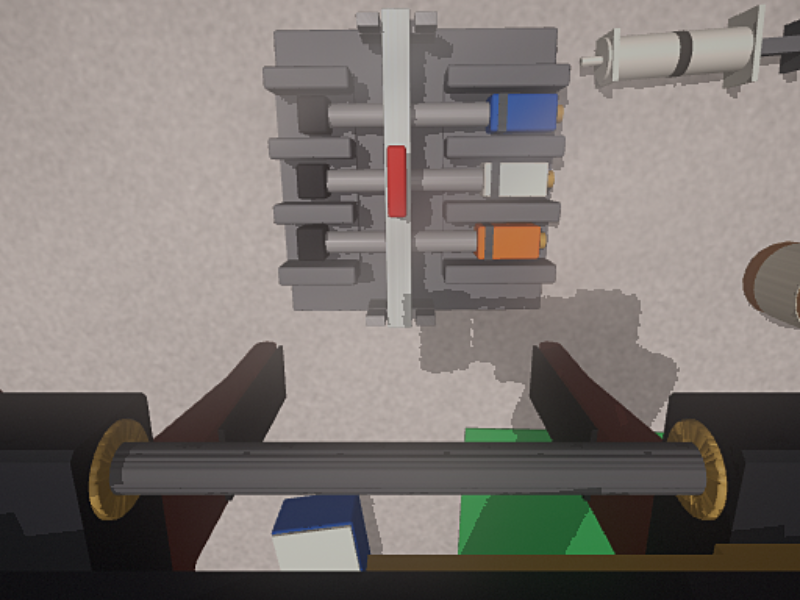

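Run:
```python
from h import *
d=np.load('pics/w4.png.npz'); K,R,t=d['K'],d['R'],d['t']
for n,p,z in [('grip',(396.5,180),74),('barT',(396,10),46),('barB',(397.5,327),46),('plTL',(274,30),8),('plTR',(557,28),8),('plBL',(293,310),8),('plBR',(541,308),8),
 ('bluefootL',(298,114),26),('blueheadL',(489,113),38),('whitefootL',(297,181),26),('whiteheadL',(484,180),38),('orfootL',(297,242),26),('orheadL',(477,242),38),('bl_sh',(340,114),34),('bl_sh2',(460,115),34),('or_sh',(345,242),34),('or_sh2',(460,242),34),('jar?',(0,0),3)]:
    print(n,np.round(ray(np.array(p)*.64,K,R,t,z)[:2],1))
```

```text
grip [477.7 338. ]
barT [490.6 439.5]
barB [463.4 233.5]
plTL [404.8 448.8]
plTR [601.  424.1]
plBL [379.2 246.3]
plBR [577.6 222. ]
bluefootL [414.7 389.9]
blueheadL [544.1 372.3]
whitefootL [405.5 345.5]
whiteheadL [536.8 329.2]
orfootL [397.2 302.2]
orheadL [527.9 286.9]
bl_sh [444.5 385.2]
bl_sh2 [525.1 373.9]
or_sh [433.7 298.7]
or_sh2 [516.2 287.8]
jar? [217.4 494. ]
```

The wrist view puts the red grip at (397,180), with the blue, white and orange probes below the bar in that order. The rack origin comes out at about (478,337) with yaw -7.3°. Next I'll grasp the grip.

```bash
python3 -m crank '[[[0.05,0.8,-0.5],[0,0,0]],[[0.05,0.8,-0.8],[0,0,0]],[[0,0.8,-1],[0,0,0]],[[0,0.1,-1],[0,0,0]],[[0,0,-1],[0,0,0]],[[0,0,-1],[0,0,0]],[[0,0,-0.8],[0,0,0]],[[0,0,-0.4],[0,0,0]]]' 0.1 35
python3 -m crank '[[[0,0,0],[0,0,0]]]'
```

```text
clock: 6.55
ee_pos: [477.2, 336.3, 63.5]
orientation: [2.363, 2.07, -0.004]
ft_force: [-0.2, -1.4, 0.2]
gripper_width: 40.9
grasp_force: 0.0
clock: 6.63
ee_pos: [477.1, 336.6, 63.9]
orientation: [2.363, 2.07, -0.005]
ft_force: [-0.5, 0.2, -0.2]
gripper_width: 39.9
grasp_force: 0.0
```

```bash
python3 -m crank '[[[0.03,0.02,-0.3],[0,0,0]],[[0,0,-0.28],[0,0,0]],[[0,0,0],[0,0,0]]]'
python3 -m crank '[[[0,0,0],[0,0,0]],[[0,0,0],[0,0,0]],[[0,0,0],[0,0,0]],[[0,0,0],[0,0,0]],[[0,0,0],[0,0,0]],[[0,0,0],[0,0,0]]]' 1 35
python3 -m crank '[[[0,0,0.2],[0,0,0]],[[0,0,0.4],[0,0,0]],[[0,0,0.6],[0,0,0]],[[0,0,0.8],[0,0,0]],[[0,0,0.8],[0,0,0]],[[0,0,0.8],[0,0,0]]]'
```

```text
clock: 6.88
ee_pos: [478.9, 338.5, 50.6]
orientation: [2.363, 2.07, 0.0]
ft_force: [0.0, 0.6, -0.1]
gripper_width: 39.5
grasp_force: 0.0
clock: 7.38
ee_pos: [478.8, 338.9, 51.0]
orientation: [2.362, 2.071, 0.001]
ft_force: [-0.7, -0.6, 2.3]
gripper_width: 11.9
grasp_force: 35.0
clock: 7.88
ee_pos: [478.7, 339.0, 143.0]
orientation: [-2.362, -2.071, -0.001]
ft_force: [0.7, 0.1, -0.7]
gripper_width: 11.9
grasp_force: 35.0
```

```bash
python3 -m crank '[[[0.3,-0.7,0.2],[0,0,0.6]],[[0.3,-1,0],[0,0,1]],[[0.3,-1,0],[0,0,1]],[[0.3,-1,0],[0,0,1]],[[0.3,-1,0],[0,0,1]],[[0.3,-1,0],[0,0,1]],[[0.3,-1,0],[0,0,1]],[[0.3,-1,0],[0,0,1]]]'
python3 -m crank '[[[0.3,-1,0],[0,0,1]],[[0.3,-1,0],[0,0,1]],[[0.3,-1,0],[0,0,1]],[[0.3,-1,0],[0,0,1]],[[0.3,-1,0],[0,0,1]],[[0.3,-1,0],[0,0,1]],[[0.3,-1,0],[0,0,1]],[[0.3,-1,0],[0,0,0.4]]]'
python3 -m crank '[[[0.1,-0.3,-0.4],[0,0,0]],[[0,0,-0.8],[0,0,0]],[[0,0,-0.8],[0,0,0]],[[0,0,-0.8],[0,0,0]],[[0,0,-0.6],[0,0,0]],[[0,0,-0.4],[0,0,0]],[[0,0,0],[0,0,0]]]'
python3 look.py pics/w5.png mat:3 bar:46 jar:45
```

```text
clock: 8.55
ee_pos: [539.3, 145.0, 147.2]
orientation: [1.367, 2.827, 0.001]
ft_force: [0.4, 0.0, -1.3]
gripper_width: 12.0
grasp_force: 35.0
clock: 9.22
ee_pos: [599.2, -55.5, 147.1]
orientation: [0.198, 3.134, -0.001]
ft_force: [0.6, -0.2, -0.5]
gripper_width: 11.9
grasp_force: 35.0
clock: 9.8
ee_pos: [600.0, -61.1, 49.0]
orientation: [-0.206, -3.132, 0.0]
ft_force: [0.4, -0.3, -1.4]
gripper_width: 11.7
grasp_force: 35.0
9.85 [600.8 -60.9  50.3] [-0.206 -3.134 -0.   ] cam [531. -53. 211.]
mat 0.55 58198 [383. 138.] [560.4  24.5] [[712.0, -110.8], [477.0, -67.5], [502.7, 104.4], [747.5, 117.0]]
bar 0.8 8816 [260. 162.] [558.3 -56.6] [[497.1, -57.1], [499.3, -39.9], [681.1, -61.2], [678.1, -83.7]]
jar 0.62 4966 [473. 244.] [621.5  58.2] [[618.6, 27.0], [587.3, 45.4], [623.8, 93.8], [658.4, 77.1]]
```

```bash
python3 -m crank '[[[0,0,-0.5],[0,0,0]],[[0,0,-0.35],[0,0,0]],[[0,0,-0.2],[0,0,0]],[[0,0,-0.1],[0,0,0]],[[0,0,0],[0,0,0]]]'; python3 -m crank '[[[0,0,-0.05],[0,0,0]],[[0,0,-0.05],[0,0,0]],[[0,0,0],[0,0,0]]]'
```

```text
clock: 10.42
ee_pos: [600.6, -61.3, 20.9]
orientation: [-0.206, -3.133, -0.0]
ft_force: [0.5, -0.0, -1.2]
gripper_width: 11.8
grasp_force: 35.0
clock: 10.67
ee_pos: [601.3, -61.3, 19.4]
orientation: [0.206, 3.135, 0.0]
ft_force: [-0.0, 0.9, -0.7]
gripper_width: 11.5
grasp_force: 35.0
```

```bash
python3 -m crank '[[[0,0,-0.05],[0,0,0]],[[0,0,0],[0,0,0]]]'; python3 -m crank '[[[0,0,-0.05],[0,0,0]],[[0,0,0],[0,0,0]]]';python3 -m crank '[[[0,0,0],[0,0,0]],[[0,0,0],[0,0,0]],[[0,0,0],[0,0,0]],[[0,0,0],[0,0,0]]]' 0.3
```

```text
clock: 10.83
ee_pos: [601.2, -61.3, 18.2]
orientation: [0.206, 3.135, -0.0]
ft_force: [0.6, 0.7, -1.0]
gripper_width: 11.7
grasp_force: 35.0
clock: 11.0
ee_pos: [601.4, -61.3, 18.0]
orientation: [0.206, 3.135, -0.001]
ft_force: [-3.5, -1.1, 8.2]
gripper_width: 11.5
grasp_force: 35.0
clock: 11.33
ee_pos: [601.2, -61.3, 16.8]
orientation: [0.206, 3.135, 0.0]
ft_force: [0.6, -0.2, 0.3]
gripper_width: 30.1
grasp_force: 0.0
```

```bash
python3 -m crank '[[[0,0,0.5],[0,0,0]],[[0,0,0.8],[0,0,0]],[[0,0,1],[0,0,0]],[[0,0,1],[0,0,0]],[[0,0.3,1],[0,0,0]],[[-0.2,0.6,0.6],[0,0,0]],[[-0.4,1,0.3],[0,0,0]],[[-0.4,1,0],[0,0,0]]]'
python3 -m crank '[[[-0.4,1,0],[0,0,0]],[[-0.4,1,0],[0,0,0]],[[-0.4,1,0],[0,0,0]],[[-0.4,1,0],[0,0,0]],[[-0.4,1,0],[0,0,0]],[[-0.4,1,0],[0,0,0]],[[-0.4,1,0],[0,0,0]],[[-0.4,1,0],[0,0,0]]]'
python3 -m crank '[[[-0.4,1,0],[0,0,0]],[[-0.4,1,0],[0,0,0]],[[-0.14,0.9,0],[0,0,0]],[[0,0.4,-0.4],[0,0,0]],[[0,0,-0.7],[0,0,0]],[[0,0,-0.6],[0,0,0]],[[0,0,0],[0,0,0]]]'
python3 look.py pics/w6.png orange_probe:30 white_probe:30 blue_probe:30
python3 -c "
from h import *
b=np.load('pics/w6.png.npz')['im']
save(cv2.resize(b,(800,600)),'w6b.png')"
```

```text
clock: 12.0
ee_pos: [576.7, 12.8, 149.4]
orientation: [0.208, 3.131, 0.001]
ft_force: [0.6, 0.7, -0.1]
gripper_width: 30.9
grasp_force: 0.0
clock: 12.67
ee_pos: [494.5, 213.1, 147.3]
orientation: [-0.204, -3.135, 0.0]
ft_force: [0.5, -0.1, -0.0]
gripper_width: 30.5
grasp_force: 0.0
clock: 13.25
ee_pos: [470.6, 292.5, 101.7]
orientation: [-0.204, -3.131, 0.005]
ft_force: [0.1, -1.7, 0.6]
gripper_width: 30.7
grasp_force: 0.0
13.3 [471.2 292.8 103. ] [-0.205 -3.132  0.004] cam [401. 301. 264.]
orange_probe 0.69 4539 [265. 190.] [462.3 296.3] [[396.8, 290.1], [399.6, 314.9], [581.5, 297.4], [578.2, 267.4]]
white_probe 0.67 33771 [311. 166.] [448.2 332.9] [[584.4, 205.6], [376.7, 246.7], [403.4, 451.4], [617.0, 460.2]]
white_probe 0.55 3288 [317. 161.] [445.1 338.1] [[515.3, 315.5], [404.4, 332.8], [409.3, 358.8], [521.0, 344.8]]
blue_probe 0.8 3425 [380. 170.] [458.1 384.4] [[521.8, 364.0], [412.1, 378.1], [417.4, 402.9], [528.0, 391.9]]
```

View pics/w6b.png

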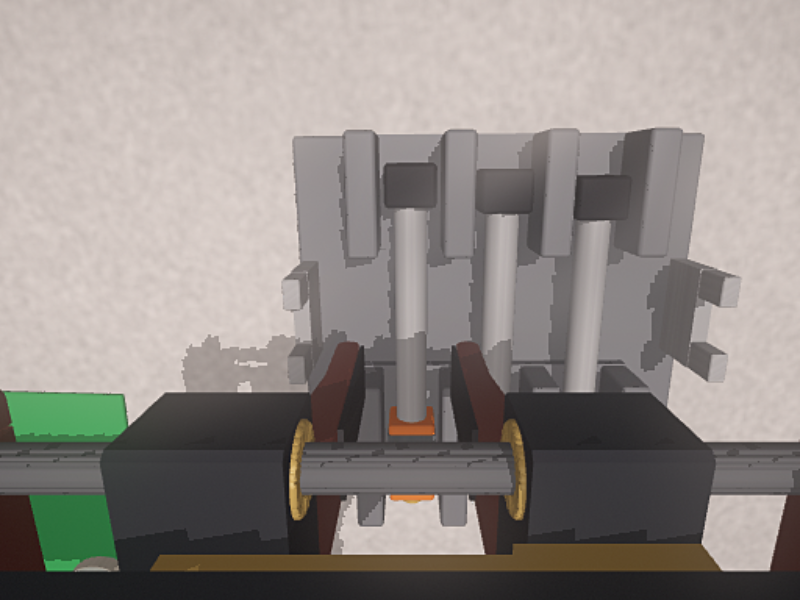

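The orange shaft at (411,300) is centred between the fingertips at (350,345) and (465,345). I'll go down now and grasp it.

```bash
python3 -m crank '[[[0.06,0.02,-0.6],[0,0,0]],[[0,0,-0.9],[0,0,0]],[[0,0,-0.9],[0,0,0]],[[0,0,-0.6],[0,0,0]],[[0,0,-0.3],[0,0,0]],[[0,0,-0.15],[0,0,0]],[[0,0,0],[0,0,0]]]'
python3 -m crank '[[[0,0,0],[0,0,0]],[[0,0,0],[0,0,0]],[[0,0,0],[0,0,0]],[[0,0,0],[0,0,0]],[[0,0,0],[0,0,0]]]' 1 40
```

```text
clock: 14.03
ee_pos: [474.1, 294.3, 17.8]
orientation: [-0.206, -3.134, 0.0]
ft_force: [0.3, 0.1, 0.4]
gripper_width: 30.8
grasp_force: 0.0
clock: 14.45
ee_pos: [474.8, 294.6, 19.1]
orientation: [0.206, 3.133, 0.001]
ft_force: [-0.3, -0.8, 6.0]
gripper_width: 15.1
grasp_force: 40.0
```

```bash
python3 -m crank '[[[0,0,0.2],[0,0,0]],[[0,0,0.4],[0,0,0]],[[0,0,0.6],[0,0,0]],[[0,0,0.8],[0,0,0]],[[0,0,1],[0,0,0]],[[0,0,1],[0,0,0]],[[0,0,0.3],[0,0,0]],[[0,0,0],[0,0,0]]]'
python3 look.py pics/w7.png orange_probe:120 
python3 -c "
from h import *
b=np.load('pics/w7.png.npz')['im']
save(b,'w7b.png')"
```

```text
clock: 15.12
ee_pos: [475.3, 295.3, 128.5]
orientation: [0.206, 3.131, 0.004]
ft_force: [-0.6, -0.2, -1.8]
gripper_width: 15.1
grasp_force: 40.0
15.17 [474.7 294.3 126.6] [2.060e-01 3.133e+00 1.000e-03] cam [405. 304. 290.]
orange_probe 0.68 8481 [259. 191.] [451. 297.] [[557.9, 265.1], [397.0, 290.2], [400.6, 317.9], [562.6, 300.0]]
orange_probe 0.53 27481 [327. 163.] [439.8 336.1] [[386.1, 267.2], [403.6, 399.9], [514.1, 402.4], [493.1, 246.0]]
```

View pics/w7b.png

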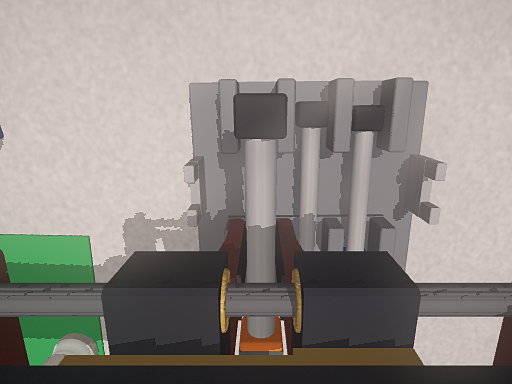

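```bash
python3 - <<'E'
from h import *
d=np.load('pics/w7.png.npz'); K,R,t=d['K'],d['R'],d['t']
c=np.array([473,294.5,134]); u=np.array([.991,-.13,0])
for s in (-75,-55):
  for dz in (-5,0,5):
    print(s,dz,np.round([proj(c+u*s+[0,0,12+dz]+np.array([.13,.991,0])*w,K,R,t) for w in(-12,12)]).tolist())
E
python3 -m crank '[[[0.4,-0.7,0.2],[0,0,0]],[[0.46,-1,0],[0,0,0]],[[0.46,-1,0],[0,0,0]],[[0.46,-1,0],[0,0,0]],[[0.46,-1,0],[0,0,0]],[[0.46,-1,0],[0,0,0]],[[0.46,-1,0],[0,0,0]],[[0.46,-1,0],[0,0,0]]]'
python3 -m crank '[[[0.46,-1,0],[0,0,0]],[[0.46,-1,0],[0,0,0]],[[0.46,-0.9,-0.3],[0,0,0]],[[0.1,-0.5,-0.7],[0,0,0]],[[0,0,-1],[0,0,0]],[[0,0,-1],[0,0,0]],[[0,0,-0.6],[0,0,0]],[[0,0,-0.2],[0,0,0]]]'
python3 -m crank '[[[0,0,-0.1],[0,0,0]],[[0,0,0],[0,0,0]]]'
```

```text
-75 -5 [[233.0, 91.0], [286.0, 91.0]]
-75 0 [[232.0, 90.0], [287.0, 90.0]]
-75 5 [[231.0, 90.0], [288.0, 90.0]]
-55 -5 [[234.0, 136.0], [285.0, 136.0]]
-55 0 [[233.0, 137.0], [286.0, 137.0]]
-55 5 [[232.0, 138.0], [287.0, 138.0]]
clock: 15.88
ee_pos: [564.1, 99.9, 128.9]
orientation: [-0.205, -3.132, 0.001]
ft_force: [-0.2, 0.7, -1.1]
gripper_width: 14.8
grasp_force: 40.0
clock: 16.55
ee_pos: [598.5, 16.9, 31.4]
orientation: [-0.203, -3.128, 0.001]
ft_force: [-0.9, 0.2, -1.6]
gripper_width: 15.0
grasp_force: 40.0
clock: 16.72
ee_pos: [601.5, 17.6, 33.0]
orientation: [-0.204, -3.134, -0.001]
ft_force: [0.1, 0.5, -0.7]
gripper_width: 14.9
grasp_force: 40.0
```

```bash
python3 -m crank '[[[0,0,-0.4],[0,0,0]],[[0,0,-0.3],[0,0,0]],[[0,0,-0.16],[0,0,0]],[[0,0,0],[0,0,0]]]'; python3 -m crank '[[[0,0,-0.05],[0,0,0]],[[0,0,0],[0,0,0]]]'; python3 -m crank '[[[0,0,-0.05],[0,0,0]],[[0,0,0],[0,0,0]]]'
```

```text
clock: 17.05
ee_pos: [601.2, 16.5, 10.8]
orientation: [-0.206, -3.134, 0.001]
ft_force: [-0.2, -1.3, -1.4]
gripper_width: 14.8
grasp_force: 40.0
clock: 17.22
ee_pos: [601.9, 16.7, 10.5]
orientation: [0.206, 3.135, 0.0]
ft_force: [0.1, -0.2, -1.0]
gripper_width: 15.3
grasp_force: 40.0
clock: 17.38
ee_pos: [601.9, 16.7, 9.3]
orientation: [0.206, 3.135, 0.0]
ft_force: [-0.3, 0.4, -2.0]
gripper_width: 15.1
grasp_force: 40.0
```

```bash
python3 -m crank '[[[0,0,-0.05],[0,0,0]],[[0,0,0],[0,0,0]]]'; python3 -m crank '[[[0,0,-0.04],[0,0,0]],[[0,0,0],[0,0,0]]]'
```

```text
clock: 17.55
ee_pos: [602.0, 16.8, 8.1]
orientation: [0.206, 3.134, 0.0]
ft_force: [0.2, -1.1, 0.4]
gripper_width: 15.3
grasp_force: 40.0
clock: 17.72
ee_pos: [602.0, 16.8, 8.1]
orientation: [0.206, 3.134, -0.001]
ft_force: [-3.5, -0.7, 8.5]
gripper_width: 15.3
grasp_force: 40.0
```

```bash
python3 -m crank '[[[0,0,0],[0,0,0]],[[0,0,0],[0,0,0]],[[0,0,0],[0,0,0]],[[0,0,0],[0,0,0]]]' 0.3
python3 -m crank '[[[0,0,0.4],[0,0,0]],[[0,0,0.8],[0,0,0]],[[0,0,1],[0,0,0]],[[0,0,1],[0,0,0]],[[0,0.3,1],[0,0,0]],[[-0.2,0.6,0.8],[0,0,0]],[[-0.4,1,0.5],[0,0,0]],[[-0.4,1,0],[0,0,0]]]'
python3 -m crank '[[[-0.35,1,0],[0,0,0]],[[-0.35,1,0],[0,0,0]],[[-0.35,1,0],[0,0,0]],[[-0.35,1,0],[0,0,0]],[[-0.35,1,0],[0,0,0]],[[-0.35,1,0],[0,0,0]],[[-0.35,1,0],[0,0,0]],[[-0.35,1,0],[0,0,0]]]'
python3 -m crank '[[[-0.35,1,0],[0,0,0]],[[-0.2,1,0],[0,0,0]],[[-0.1,0.9,0],[0,0,0]],[[0,0.6,-0.4],[0,0,0]],[[0,0.15,-0.8],[0,0,0]],[[0,0,-0.8],[0,0,0]],[[0,0,0],[0,0,0]]]'
python3 look.py pics/w8.png blue_probe:30
python3 -c "
from h import *
b=np.load('pics/w8.png.npz')['im']
save(b,'w8b.png')"
```

```text
clock: 18.05
ee_pos: [601.7, 16.7, 6.8]
orientation: [-0.206, -3.135, -0.0]
ft_force: [-0.2, -0.2, 1.3]
gripper_width: 30.3
grasp_force: 0.0
clock: 18.72
ee_pos: [578.2, 90.2, 148.0]
orientation: [0.209, 3.13, 0.002]
ft_force: [-0.5, 0.4, 1.0]
gripper_width: 31.0
grasp_force: 0.0
clock: 19.38
ee_pos: [506.0, 290.5, 145.1]
orientation: [0.206, 3.135, 0.0]
ft_force: [0.0, -0.6, 0.3]
gripper_width: 30.8
grasp_force: 0.0
clock: 19.97
ee_pos: [488.8, 379.2, 91.5]
orientation: [-0.204, -3.131, 0.006]
ft_force: [-0.2, -1.2, 0.0]
gripper_width: 30.6
grasp_force: 0.0
20.02 [489.5 379.6  93.2] [-0.205 -3.132  0.004] cam [420. 388. 253.]
blue_probe 0.69 4887 [263. 192.] [479.3 381.8] [[413.7, 376.2], [417.0, 401.3], [597.5, 380.6], [593.6, 350.1]]
```

View pics/w8b.png

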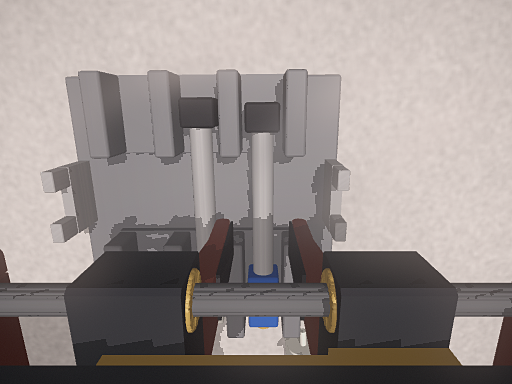

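The blue shaft at (263,190) sits between the fingertips just as the orange one did. I'll grasp it, lift it, and lay it for now on the open bench beside the stand, parallel to the groove. From there I can regrip it by the head.

```bash
python3 -m crank '[[[0,0.02,-0.6],[0,0,0]],[[0,0,-0.9],[0,0,0]],[[0,0,-0.8],[0,0,0]],[[0,0,-0.4],[0,0,0]],[[0,0,-0.25],[0,0,0]],[[0,0,-0.1],[0,0,0]],[[0,0,0],[0,0,0]]]'
python3 -m crank '[[[0,0,0],[0,0,0]],[[0,0,0],[0,0,0]],[[0,0,0],[0,0,0]],[[0,0,0],[0,0,0]],[[0,0,0],[0,0,0]]]' 1 40
python3 -m crank '[[[0,0,0.2],[0,0,0]],[[0,0,0.4],[0,0,0]],[[0,0,0.6],[0,0,0]],[[0,0,0.8],[0,0,0]],[[0,0,1],[0,0,0]],[[0,0,1],[0,0,0]],[[0,-0.2,0.8],[0,0,0]],[[0,-0.5,0.2],[0,0,0]]]'
```

```text
clock: 20.65
ee_pos: [490.6, 381.2, 18.5]
orientation: [0.206, 3.135, 0.001]
ft_force: [-0.8, -0.1, 0.2]
gripper_width: 30.5
grasp_force: 0.0
clock: 21.07
ee_pos: [490.9, 381.4, 19.1]
orientation: [0.206, 3.134, 0.001]
ft_force: [-0.7, -0.8, 5.6]
gripper_width: 15.0
grasp_force: 40.0
clock: 21.73
ee_pos: [490.7, 367.1, 148.5]
orientation: [0.202, 3.131, 0.009]
ft_force: [0.0, 1.3, -1.3]
gripper_width: 15.1
grasp_force: 40.0
```

```bash
python3 -m crank '[[[0.06,-0.8,0],[0,0,0]],[[0.06,-1,0],[0,0,0]],[[0.06,-1,0],[0,0,0]],[[0.06,-1,0],[0,0,0]],[[0.06,-1,0],[0,0,0]],[[0.06,-1,0],[0,0,0]],[[0.06,-1,0],[0,0,-0.16]],[[0.06,-1,0],[0,0,-0.16]]]'
python3 -m crank '[[[0.06,-1,0],[0,0,-0.16]],[[0.06,-1,0],[0,0,-0.16]],[[0.06,-1,0],[0,0,-0.16]],[[0.06,-1,0],[0,0,-0.16]],[[0.06,-1,0],[0,0,-0.16]],[[0.06,-1,0],[0,0,-0.16]],[[0.06,-1,0],[0,0,-0.16]],[[0.06,-1,0],[0,0,-0.16]]]'
python3 -m crank '[[[0.06,-1,0],[0,0,-0.16]],[[0.06,-1,0],[0,0,-0.16]],[[0.06,-1,0],[0,0,-0.16]],[[0.06,-1,0],[0,0,-0.16]],[[0.06,-1,0],[0,0,-0.16]],[[0.06,-1,0],[0,0,-0.13]],[[0.06,-1,-0.4],[0,0,0]],[[0,-0.3,-0.7],[0,0,0]]]'
python3 -m crank '[[[0,0,-1],[0,0,0]],[[0,0,-1],[0,0,0]],[[0,0,-0.9],[0,0,0]],[[0,0,-0.5],[0,0,0]],[[0,0,-0.3],[0,0,0]],[[0,0,0],[0,0,0]]]'
```

```text
clock: 22.4
ee_pos: [502.4, 167.5, 144.4]
orientation: [0.259, 3.13, 0.0]
ft_force: [1.7, -0.1, -1.3]
gripper_width: 15.0
grasp_force: 40.0
clock: 23.07
ee_pos: [514.5, -32.6, 144.4]
orientation: [0.468, 3.105, -0.001]
ft_force: [-0.1, -0.4, -1.9]
gripper_width: 15.2
grasp_force: 40.0
clock: 23.73
ee_pos: [526.4, -219.0, 117.8]
orientation: [0.625, 3.074, -0.004]
ft_force: [-0.5, -0.6, -1.2]
gripper_width: 15.3
grasp_force: 40.0
clock: 24.23
ee_pos: [524.6, -213.8, 22.7]
orientation: [-0.618, -3.079, -0.001]
ft_force: [-0.7, 0.3, -0.6]
gripper_width: 15.0
grasp_force: 40.0
```

```bash
python3 -m crank '[[[0,0,-0.35],[0,0,0]],[[0,0,-0.2],[0,0,0]],[[0,0,0],[0,0,0]]]'; python3 -m crank '[[[0,0,-0.06],[0,0,0]],[[0,0,0],[0,0,0]]]'; python3 -m crank '[[[0,0,-0.05],[0,0,0]],[[0,0,0],[0,0,0]]]'
```

```text
clock: 24.48
ee_pos: [524.9, -214.1, 9.2]
orientation: [-0.618, -3.08, 0.0]
ft_force: [0.2, 0.2, -1.5]
gripper_width: 14.9
grasp_force: 40.0
clock: 24.65
ee_pos: [525.2, -214.1, 8.2]
orientation: [0.618, 3.08, -0.0]
ft_force: [0.1, 0.8, -1.4]
gripper_width: 15.0
grasp_force: 40.0
clock: 24.82
ee_pos: [525.1, -214.1, 6.8]
orientation: [0.618, 3.08, -0.0]
ft_force: [0.1, -0.8, -0.6]
gripper_width: 15.0
grasp_force: 40.0
```

```bash
python3 -m crank '[[[0,0,-0.05],[0,0,0]],[[0,0,0],[0,0,0]]]'; python3 -m crank '[[[0,0,-0.05],[0,0,0]],[[0,0,0],[0,0,0]]]'; python3 -m crank '[[[0,0,0],[0,0,0]],[[0,0,0],[0,0,0]],[[0,0,0],[0,0,0]],[[0,0,0],[0,0,0]]]' 0.1
```

```text
clock: 24.98
ee_pos: [524.9, -214.1, 5.3]
orientation: [-0.618, -3.08, 0.0]
ft_force: [0.1, 0.3, -0.9]
gripper_width: 14.9
grasp_force: 40.0
clock: 25.15
ee_pos: [525.0, -214.1, 5.0]
orientation: [-0.618, -3.08, 0.001]
ft_force: [-3.6, 0.6, 8.0]
gripper_width: 15.0
grasp_force: 40.0
clock: 25.48
ee_pos: [525.0, -214.0, 4.1]
orientation: [-0.618, -3.08, -0.0]
ft_force: [-0.4, 0.5, 0.0]
gripper_width: 37.4
grasp_force: 0.0
```

```bash
python3 -m crank '[[[0,0,0.6],[0,0,0]],[[0,0,0.8],[0,0,0]],[[0.5,-0.2,0.4],[0,0,0]],[[0.9,-0.38,0],[0,0,0]],[[0.9,-0.38,0],[0,0,0]],[[0.5,-0.2,0],[0,0,0]],[[0,0,0],[0,0,0]]]'
python3 -m crank '[[[0,0,-0.5],[0,0,0]],[[0,0,-0.7],[0,0,0]],[[0,0,-0.4],[0,0,0]],[[0,0,-0.2],[0,0,0]],[[0,0,0],[0,0,0]]]'
python3 -m crank '[[[0,0,0],[0,0,0]],[[0,0,0],[0,0,0]],[[0,0,0],[0,0,0]],[[0,0,0],[0,0,0]],[[0,0,0],[0,0,0]]]' 1 58
```

```text
clock: 26.07
ee_pos: [597.8, -244.0, 50.5]
orientation: [0.62, 3.077, 0.001]
ft_force: [-0.5, 0.3, -0.3]
gripper_width: 39.7
grasp_force: 0.0
clock: 26.48
ee_pos: [592.9, -242.5, 1.8]
orientation: [-0.617, -3.076, -0.001]
ft_force: [-0.1, -0.7, -0.4]
gripper_width: 39.4
grasp_force: 0.0
clock: 26.9
ee_pos: [595.4, -243.1, 4.8]
orientation: [0.618, 3.079, -0.0]
ft_force: [-0.9, -0.2, 1.7]
gripper_width: 23.6
grasp_force: 58.0
```

```bash
python3 -m crank '[[[0,0,0.2],[0,0,0]],[[0,0,0.4],[0,0,0]],[[0,0,0.7],[0,0,0]],[[0,0,0.9],[0,0,0]],[[0,0,0.9],[0,0,0]],[[0,0,0.7],[0,0,0]],[[0,0,0.3],[0,0,0]],[[0,0,0],[0,0,0]]]'
python3 -m crank '[[[-0.2,-0.5,0],[0,0,0]],[[-0.4,-0.9,0],[0,0,0]],[[-0.4,-0.9,0],[0,0,0]],[[-0.4,-0.9,0],[0,0,0]],[[-0.4,-0.95,0],[0,0,0]],[[-0.3,-0.8,0],[0,0,0]],[[-0.15,-0.37,0],[0,0,0]],[[0,0,0],[0,0,0]]]'
python3 look.py pics/w9.png blue_probe:112 stand:68
python3 -c "
from h import *
b=np.load('pics/w9.png.npz')['im']
save(cv2.resize(b,(800,600)),'w9b.png')"
```

```text
clock: 27.57
ee_pos: [596.5, -243.2, 109.9]
orientation: [0.618, 3.076, -0.001]
ft_force: [0.2, 0.0, -1.9]
gripper_width: 23.7
grasp_force: 58.0
clock: 28.23
ee_pos: [535.9, -379.8, 104.9]
orientation: [-0.626, -3.076, 0.001]
ft_force: [0.9, 0.2, -1.9]
gripper_width: 23.9
grasp_force: 58.0
28.28 [ 537.4 -377.1  105.5] [-6.220e-01 -3.078e+00 -1.000e-03] cam [ 472. -353.  267.]
blue_probe 0.82 10633 [259. 153.] [ 491.4 -362.4] [[425.4, -345.1], [433.8, -325.3], [562.7, -377.0], [552.2, -401.9]]
stand 0.78 22714 [286.  93.] [ 470.  -335.8] [[487.2, -421.0], [405.6, -379.3], [448.0, -279.5], [535.1, -308.1]]
```

View pics/w9b.png

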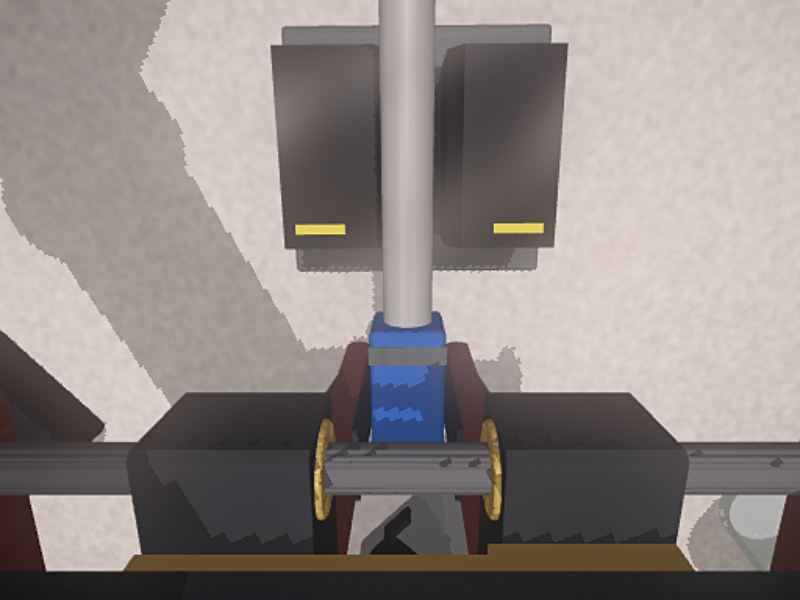

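The wrist view shows the blue head gripped at (408,390), with the shaft running over the groove at (408,150). The block's top corners are at (271,45), (567,44), (285,248) and (554,246). Next I'll compute the offset between the two.

Run:
```python
from h import *
d=np.load('pics/w9.png.npz'); K,R,t=d['K'],d['R'],d['t']
f=lambda p,z: ray(np.array(p)*.64,K,R,t,z)[:2]
TL,TR,BL,BR=[f(p,68) for p in [(271,45),(567,44),(285,248),(554,246)]]
c=(TL+TR+BL+BR)/4; ux=(BL+BR-TL-TR)/2; print('block',c,np.hypot(*ux),np.degrees(np.arctan2(ux[1],ux[0])),[np.hypot(*(TL-TR)),np.hypot(*(BL-BR))])
v=(TL-TR+BL-BR)/2;print('v ang',np.degrees(np.arctan2(v[1],v[0]))-90)
tcp=np.array([537.4,-377.1]);a=np.radians(-22.7);u=np.array([np.cos(a),np.sin(a)]);n=np.array([-u[1],u[0]])
for p in [(406,5),(407,150),(408,310)]:
    q=f(p,112.5); print('shaft',q,'rel block u,n',(q-c)@u,(q-c)@n)
print('tcp rel',(tcp-c)@u,(tcp-c)@n, 'head start rel', (f((408,322),116)-c)@u)
C=np.r_[tcp-77.5*u,112.5]
for s in (-40,50):
    P=C+np.r_[u*s,0]; e=[proj(P+np.r_[n*w,0],K,R,t)/.64 for w in(8,-8)]; print(s,np.round(e,1).tolist(), abs(e[0][0]-e[1][0]))
```

```text
block [ 467.57815256 -346.19674739] 75.19484218816949 -22.498809432595433 [np.float64(109.15058208796654), np.float64(109.74925977645994)]
v ang -202.69617142583735
shaft [ 430.78188514 -335.98047212] rel block u,n -37.888480601130766 -4.774998862203841
shaft [ 466.81938753 -350.97292568] rel block u,n 1.1431664204459895 -4.699018406948714
shaft [ 513.16351152 -370.28987375] rel block u,n 51.35191300838018 -4.6351612937016995
tcp rel 76.33906565307481 -1.5647548083102159 head start rel 54.35664123636323
-40 [[446.1, -8.4], [388.8, -8.0]] 57.30175652835436
50 [[441.9, 302.4], [392.9, 302.7]] 49.0508475409348
```

```bash
python3 -m crank '[[[0.07,0.17,0],[0,0,0]],[[0,0,-0.3],[0,0,0]],[[0,0,-0.4],[0,0,0]],[[0,0,-0.3],[0,0,0]],[[0,0,0],[0,0,0]],[[0,0,0],[0,0,0]],[[0,0,0],[0,0,0]]]'
python3 look.py pics/w10.png stand:68
python3 - <<'E'
from h import *
d=np.load('pics/w10.png.npz'); K,R,t=d['K'],d['R'],d['t']; im=cv2.resize(d['im'],(800,600))
save(im,'w10b.png')
E
```

```text
clock: 28.97
ee_pos: [540.5, -371.7, 81.5]
orientation: [-0.618, -3.08, -0.0]
ft_force: [-0.1, 0.9, -0.0]
gripper_width: 23.7
grasp_force: 58.0
29.02 [ 540.7 -371.8   81.8] [0.618 3.08  0.   ] cam [ 476. -345.  243.]
stand 0.78 29558 [234.  88.] [ 461.3 -354.6] [[407.0, -380.3], [448.8, -280.1], [534.0, -307.8], [486.0, -422.8]]
```

View pics/w10b.png

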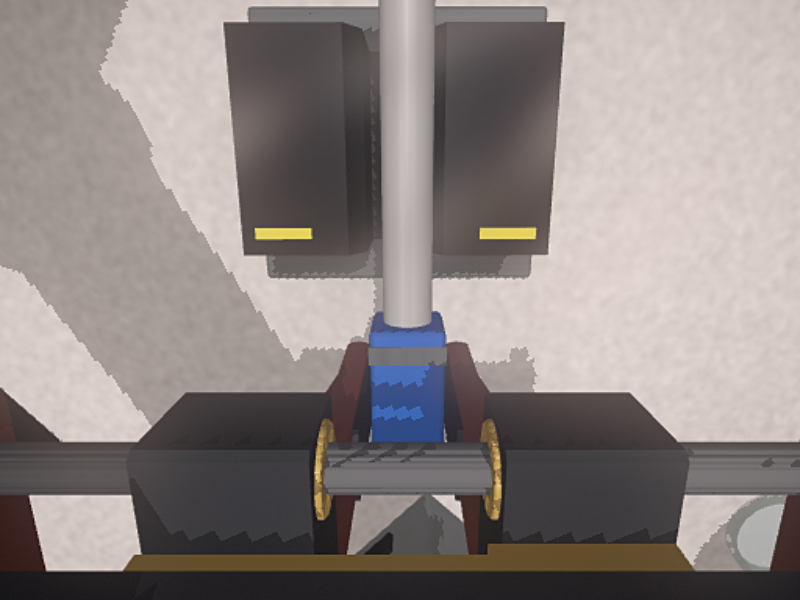

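The block midline is at column 395 and the shaft is at 407. That puts the shaft about 3.8 mm too far right, because the arm was still settling when I took the previous picture. I'll correct that and look again.

```bash
cat > rel.py <<'E'
from h import *
import sys
# yellow marks (on block top) and head/shaft columns in the 800-px picture
im,K,R,t=cam('wrist'); o=bot.get_obs(); print(o['ee_pos'])
h=cv2.cvtColor(im,cv2.COLOR_RGB2HSV); m=cv2.inRange(h,(24,120,120),(34,255,255)); m[200:]=0
n,l,s,c=cv2.connectedComponentsWithStats(m); k=[i for i in range(1,n) if s[i,4]>60]; print([(np.round(c[i],1).tolist(),int(s[i,4])) for i in k])
a=np.radians(-22.7);u=np.array([np.cos(a),np.sin(a)]);nn=np.array([-u[1],u[0]])
mid=np.mean([ray(c[i],K,R,t,68)[:2] for i in k],0)
zs=o['ee_pos'][2]+7
b=cv2.inRange(h,(105,120,40),(125,255,255)); b[:190]=0; b[285:]=0; xs=np.where(b.sum(0)>255*20)[0]; print('head cols',xs.min(),xs.max())
q=ray(((xs.min()+xs.max())/2,230),K,R,t,zs+12)[:2]
print('head minus groove n:',(q-mid)@nn)
save(im,'r.png')
E
python3 - <<'E'
from h import *
d=np.load('pics/w10.png.npz'); print(d['K'])
E
python3 -m crank '[[[-0.06,-0.14,0],[0,0,0]],[[0,0,0],[0,0,0]],[[0,0,0],[0,0,0]],[[0,0,0],[0,0,0]]]'; python3 rel.py
```

```text
[[313.99812858   0.         260.54441772]
 [  0.         313.99812858 190.52422247]
 [  0.           0.           1.        ]]
clock: 29.4
ee_pos: [538.9, -375.5, 81.8]
orientation: [0.619, 3.08, -0.0]
ft_force: [-0.4, -0.4, -0.7]
gripper_width: 23.4
grasp_force: 58.0
[ 538.9753647  -375.33475227   81.7529856 ]
[([188.4, 149.0], 253), ([331.5, 149.0], 252)]
head cols 237 283
head minus groove n: 0.026809441580263993
```

```bash
python3 -m crank '[[[0,0,-0.3],[0,0,0]],[[0,0,-0.3],[0,0,0]],[[0,0,-0.3],[0,0,0]],[[0,0,0],[0,0,0]],[[0,0,0],[0,0,0]]]'; python3 rel.py; python3 -m crank '[[[0,0,-0.3],[0,0,0]],[[0,0,-0.3],[0,0,0]],[[0,0,-0.2],[0,0,0]],[[0,0,-0.1],[0,0,0]],[[0,0,-0.1],[0,0,0]],[[0,0,0],[0,0,0]]]'; python3 rel.py
```

```text
clock: 29.87
ee_pos: [538.4, -374.9, 58.1]
orientation: [-0.618, -3.079, -0.001]
ft_force: [0.4, -0.4, -0.5]
gripper_width: 23.6
grasp_force: 58.0
[ 538.88010161 -375.0288022    58.72409729]
[([176.9, 156.5], 329), ([341.7, 156.5], 331)]
head cols 238 283
head minus groove n: 0.5692910894884928
clock: 30.42
ee_pos: [538.7, -375.1, 33.5]
orientation: [-0.618, -3.079, -0.001]
ft_force: [0.7, -0.1, -1.5]
gripper_width: 23.3
grasp_force: 58.0
[ 538.95769996 -375.18489097   33.9102312 ]
[([161.8, 165.5], 494), ([356.1, 165.0], 436)]
head cols 237 283
head minus groove n: 0.40127332890042666
```

```bash
python3 -m crank '[[[0,0,-0.1],[0,0,0]],[[0,0,-0.06],[0,0,0]],[[0,0,0],[0,0,0]]]'; python3 -m crank '[[[0,0,-0.05],[0,0,0]],[[0,0,0],[0,0,0]]]'; python3 -m crank '[[[0,0,-0.05],[0,0,0]],[[0,0,0],[0,0,0]]]'
```

```text
clock: 30.72
ee_pos: [538.9, -375.3, 30.0]
orientation: [-0.618, -3.08, -0.0]
ft_force: [0.8, -0.1, -0.4]
gripper_width: 23.8
grasp_force: 58.0
clock: 30.88
ee_pos: [538.9, -375.3, 28.8]
orientation: [-0.618, -3.08, 0.0]
ft_force: [-0.1, 0.2, -0.9]
gripper_width: 23.8
grasp_force: 58.0
clock: 31.05
ee_pos: [538.9, -375.3, 27.5]
orientation: [-0.618, -3.08, -0.0]
ft_force: [0.3, 0.3, -0.4]
gripper_width: 23.9
grasp_force: 58.0
```

```bash
python3 -m crank '[[[0,0,-0.05],[0,0,0]],[[0,0,0],[0,0,0]]]'; python3 -m crank '[[[0,0,-0.04],[0,0,0]],[[0,0,0],[0,0,0]]]'
```

```text
clock: 31.22
ee_pos: [539.1, -375.4, 26.6]
orientation: [0.618, 3.08, -0.0]
ft_force: [-0.4, -0.6, 0.8]
gripper_width: 23.8
grasp_force: 58.0
clock: 31.38
ee_pos: [539.2, -375.4, 26.3]
orientation: [0.618, 3.08, -0.001]
ft_force: [-2.3, 0.4, 7.2]
gripper_width: 23.6
grasp_force: 58.0
```

```bash
python3 -m crank '[[[0,0,0],[0,0,0]],[[0,0,0],[0,0,0]],[[0,0,0],[0,0,0]],[[0,0,0],[0,0,0]],[[0,0,0],[0,0,0]]]' 0.1
python3 -m crank '[[[0,0,0.3],[0,0,0]],[[0,0,0.6],[0,0,0]],[[0,0,1],[0,0,0]],[[0,0,1],[0,0,0]],[[0,0,1],[0,0,0]],[[0,0,1],[0,0,0]],[[0,0,1],[0,0,0]],[[0,0,0.5],[0,0,0]]]'
python3 -m crank '[[[0,0,0],[0,0,0]],[[0,0,0],[0,0,0]]]'
python3 - <<'E'
from h import *
im,K,R,t=cam('wrist'); a,*_=cam('top')
save(np.hstack([im,np.zeros_like(im[:,:0]),]),'f1.png')
sc=bot.snapshot('scene')['color']
top=a[60:310,80:430]; s2=sc[90:300,110:512]
W=400; r=lambda i:cv2.resize(i,(W,int(i.shape[0]*W/i.shape[1])))
def pad(i): return np.vstack([i,np.zeros((300-i.shape[0],W,3),np.uint8)])[:300]
save(np.vstack([np.hstack([pad(r(im)),pad(r(top))]),np.hstack([pad(r(s2)),pad(r(sc[100:220,110:270]))])]),'fin.png')
E
```

```text
clock: 31.8
ee_pos: [538.8, -375.3, 25.2]
orientation: [-0.618, -3.08, -0.0]
ft_force: [-0.5, 0.0, -0.4]
gripper_width: 39.6
grasp_force: 0.0
clock: 32.47
ee_pos: [540.7, -375.3, 190.3]
orientation: [0.617, 3.075, -0.002]
ft_force: [1.0, -0.2, 0.2]
gripper_width: 39.3
grasp_force: 0.0
clock: 32.63
ee_pos: [539.0, -375.4, 185.9]
orientation: [0.618, 3.079, -0.001]
ft_force: [-0.6, -0.2, 0.2]
gripper_width: 39.7
grasp_force: 0.0
```

View pics/fin.png

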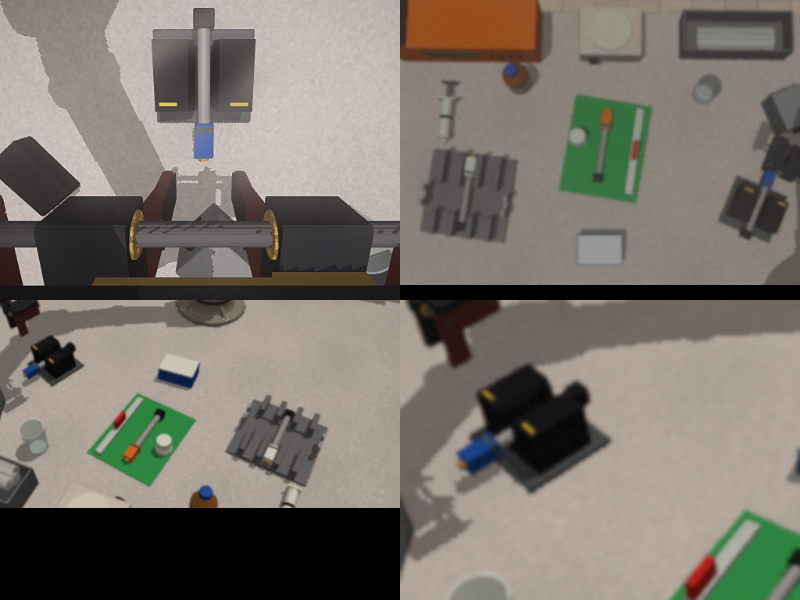

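The pictures show the bar and the orange probe on the mat, and the white probe still in the rack. The blue probe lies through the stand's groove, with its head at (204,140) and its foot at (204,18) in the wrist view. I'll check numerically that it lies level, then hand in.

Run:
```python
from h import *
im,K,R,t=cam('wrist'); g=im.astype(int)
a=np.radians(-22.7);u=np.array([np.cos(a),np.sin(a),0]);n=np.array([-u[1],u[0],0])
C=np.array([538.9,-375.3,34.])-77.5*u
for dz in (0,20):
  print(dz,[np.round(proj(C+s*u+w*n+[0,0,12+(dz if s<0 else 0)],K,R,t)).tolist() for s in(-75,-55,55,100) for w in(-12,12)])
f=im[:50,200:320].sum(2); print(f[20,20:100:2].tolist()); 
k=bot.silhouettes('blue_probe','wrist')[0]; ys,xs=np.where(k['region']); print(k['score'],xs.min(),xs.max(),ys.min(),ys.max())
for y in (15,20,25,30,170,180,190): 
  x=xs[ys==y]; print(y,(x.min(),x.max()) if len(x) else None)
```

```text
0 [[247.0, 8.0], [275.0, 8.0], [247.0, 34.0], [275.0, 34.0], [249.0, 159.0], [274.0, 159.0], [249.0, 204.0], [273.0, 204.0]]
20 [[246.0, 1.0], [276.0, 1.0], [246.0, 28.0], [276.0, 28.0], [249.0, 159.0], [274.0, 159.0], [249.0, 204.0], [273.0, 204.0]]
[566, 573, 568, 560, 563, 561, 552, 553, 546, 551, 565, 560, 562, 634, 247, 284, 287, 293, 292, 295, 298, 298, 299, 302, 307, 307, 313, 288, 576, 571, 566, 560, 555, 556, 557, 554, 553, 565, 567, 558]
0.93 247 274 13 208
15 (np.int64(248), np.int64(273))
20 (np.int64(247), np.int64(273))
25 (np.int64(247), np.int64(274))
30 (np.int64(247), np.int64(274))
170 (np.int64(250), np.int64(273))
180 (np.int64(249), np.int64(272))
190 (np.int64(249), np.int64(272))
```

```bash
python3 -c "
from station import bot
print(bot.hand_in())"
```

```text
the job is handed in; nothing more can be done
None
```

I handed the job in at about 33 s on the robot's clock: the bar and the orange probe lie on the mat, the blue probe lies level in the stand's groove with head and foot clear, and the white probe is still in the rack. I set the blue probe down on the bench once, to regrip it by its head.

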